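# Cover off its hooks and onto the staining dish

### The job

Lift the rectangular cover up off its hooks, lay it gently, without dropping it, into the rim of the open staining dish, and press it down until the seal gives and the cover sits fully home and level. Let go of it there, and leave the round cover hanging and everything else where it is.

Things in the scene. Friction and masses are not known exactly. Their poses are not given: they have to be found in the camera images.
- rect_cover: Rectangular steel cover plate, 90 (x) by 120 (y), 5 mm thick, 126 to 234 g; origin: centre of its underside. Black bow handle above it: bar along y, 12 mm wide (x), 112 long, underside 60 and top 69 mm above the origin; uprights' inner faces at y = +-48 mm. Hangs level by the bar on two prongs, axes parallel to its stand's, origin 140 mm high, 5 to 15 mm in front of the stand's origin.
- rect_cover_grip (a point): Centre of the rectangular cover's handle bar, 64.5 mm above the cover's origin. 55 mm are clear between plate and bar; the prongs, 8 mm thick, pass through this gap.
- round_cover: Round steel cover, 116 mm across, 5 mm thick, with the same handle; origin at the centre of its underside. Hangs on the other stand; not to be used.
- stand_a: Fixed white base 150x110x10 mm, two 8 mm steel rods at y = +-36 mm rising at x = +80 mm, then running to -x as level prongs, tops at z = 200 mm, ending at x = -45 mm in upturned tips, top z = 216 mm. Origin on the table; x points from tips to uprights. Both stands are alike; either may be left or right. The rectangular cover hangs here.
- stand_b: Fixed white base 150x110x10 mm, two 8 mm steel rods at y = +-36 mm rising at x = +80 mm, then running to -x as level prongs, tops at z = 200 mm, ending at x = -45 mm in upturned tips, top z = 216 mm. Origin on the table; x points from tips to uprights. Both stands are alike; either may be left or right. The round cover hangs here.
- dish: Fixed white open staining dish, 108 (x) by 138 (y) mm outside; origin: centre of its underside, on the table. Recess inside the rim 96 (x) by 126 (y) mm, 3 mm wider all round than the rectangular cover; the upright rim ends at z = 39 mm and flares outward to 47 mm.
- dish_seat (a point): Centre of the dish's recess at the height of its inner ledge, 30 mm above the dish's origin. The seated cover's origin is here, its axes parallel to the dish's (either way round).
- seal (a joint): Black rubber seal frame in the dish: 0 = stands 5 mm proud of the ledge, 0.005 m = pressed down level with the ledge. Yields at about 4 N, more than the cover's weight, and stays where it is pressed.
- dye_bottle: Bystander: white reagent bottle, dark cap, 40 mm wide, 85 mm high; origin at the centre of its underside.
- calib_bottle: Bystander: small white bottle with a cap, 34 mm wide, 68 mm high; origin at the centre of its underside.
- tip_box: Bystander: pipette tip box with clear lid, 81x118x62 mm; origin at the centre of its underside.
- pipette: Bystander: hand pipette lying flat, 256x43x27 mm; origin at the centre of its underside.
- marker: Bystander: marker pen lying flat, 135 mm long, 17 mm thick; origin at the centre of its underside.
- tape_roll: Bystander: roll of masking tape lying flat, 98 mm across, 25 mm high; origin at the centre of its underside.
Things that resemble listed ones, but are neither listed nor needed, are in the scene too. Leave any pink look-alike of the rect_cover alone.

How it is judged:
By the outcome, as a careful person would: the job done as asked, in the order asked, and still so for the second after the job is handed in, with the robot touching nothing.
It also fails if it takes over 48 s, if anything falls off the work surface, if the arm or the gripper's body presses on something with over 40 N, if the wrist force passes 120 N, or if a joint passes its speed limit or range.

### The arm

A 6-joint arm with a two-finger parallel gripper is mounted at the origin on a cart in front of the work surface, level with it; the furniture and walls round the work are solid. World frame = base frame: x ahead of the robot, y to its left, z up, the work surface at z = 0. Lengths are in m, angles in degrees, forces in N, time in s.
With the tool pointing down it reaches from about 0.375 to 0.9 m from the base axis. Payload 3.1 kg.
Tool frame: the origin (TCP) lies at the very end of the fingers, on their centre line; the grasp point (between the pads) lies 19 mm behind it (bot.tcp_to_grasp is the distance from the TCP to the grasp point, in m); z points along the fingers, y is the line along which they close (so a half turn about z gives the same grasp; the last joint's range is limited). The gripper opens to 87 mm and grips with 3 to 60 N. Pads are 19 mm wide; open, the fingers measure 117 mm over their backs; the gripper's body (75 mm by 190 mm) begins 51 mm behind the grasp point.
Start: joints at [64.2, 30.224, 82.088, -0, 67.689, -10.227], TCP at [0.168, 0.602, 0.223] pointing down, gripper open.
Joint ranges: [-176.69, 176.69], [-43.24, 126.21], [12.49, 139.97], [-82, 262], [0, 151.66], [-163.58, 163.58]. Speed limits (degrees/s): [159.86, 159.86, 180, 180, 180, 180].

### API

Orientations are given as a 3x3 rotation matrix whose columns are the frame's x, y, z axes.
In Python, from rig import telemetry, capture, camera_info, job, bot gives the robot as it stands. The module is installed in compiled form; this text tells all that it offers.
- The arm moves only by the tool carry_out, never from a script. Its argument "deltas" is a list that holds one entry, the list of rows, each a list of 7 numbers: the shift along the tool's x, y, z scaled (see below), then the turn, a rotation vector about the tool's x, y, z scaled (see below), then the closure, from -1 (fully open) to 1 (shut). In form: [[[dx, dy, dz, ax, ay, az, claw], ...]]. A call has exactly 10 rows; each row is the pose to reach, as a shift and turn from the pose commanded when the call began, along the tool's axes at that moment, turning the shorter way round; what a row does not reach only later rows make up. The controller multiplies each number of a shift by 15 cm and each number of a turn by 360 degrees. A row lasts 1/12 s, in which the tool goes at most 41.7 mm and 7.16 degrees, less where a joint would pass 70% of its speed; a pose out of reach is approached as far as the arm can. A call with a number of a shift or a turn outside -1 to 1 is refused whole. A call with a gripper value outside its range is refused whole. The fingers move at their own pace and stop on an object; the grip force is fixed at half the most. Time passes only in rows, so rows that repeat a pose let the fingers close, or fill a call up. It gives the time, the measured TCP pose, the force, the opening and the grip force at its end, in the units of the state.
- telemetry.read_state(): the state, without advancing time (a new reading comes with each control period).
- capture(name): name is "side" or "top" or "wrist"; returns the picture (384x512x3 uint8, red, green, blue); there is no depth.
- camera_info(name): a dict with "mtx" (3x3 intrinsics, pixels), "cam_to_world" (4x4, takes a point from camera to world coordinates); the wrist camera has in their place "T_tool_cam" (4x4, takes a point from camera to tool coordinates, whose origin is the TCP and whose axes are the flange's). Camera axes: x right, y down, z forward; pixel columns grow to the right and rows downward; lengths in m; the calibration is good to about 2 mm. A picture is of the moment at which its call begins: read the wrist's pose just before it. camera_info takes no time and is no camera call.
- job.hand_in(): hands the job in; it is judged then, once.
The state is a dict: "time_s": time; "joint_positions": joint angles; "qvel": joint speeds; "tau": joint torques, N m; "position": TCP position; "tcp_rot": TCP orientation; "force": force on the tool from outside, world axes, zero at the start; "moment": the same for the moment, N m; "opening": opening from 0.0 (shut) to 1.0 (fully open); "grasp_force": force on a finger pad.
Only numpy, scipy, OpenCV 4.12 (cv2) and the standard library are available. Lean on these libraries where they do the work, as an engineer would, in place of code of your own. Each camera call takes 0.05 s, during which the arm holds its last target. There are 200 camera calls.

## Working session

There is one attempt and no reset: what is moved stays moved. The work goes in short steps, Python scripts to look and compute and a tool call to move; the robot and the scene stay as the last step left them, time stands still between calls to the robot, and variables do not carry over. Pictures are saved under pics/ and viewed, at most 10 in all, crops included, and the job is handed in when it is done.

Besides the shell and the picture viewer there is one more tool, called as name(argument=value, ...), one argument or row to a line, values as JSON. carry_out: Moves the arm, as the interface text tells. Its arguments: {"type":"object","properties":{"deltas":{"type":"array","items":{"type":"array","items":{"type":"array","items":{"type":"number"}}}}},"required":["deltas"]}

```bash
mkdir -p pics
python3 - <<'E'
from rig import telemetry, capture, camera_info
import cv2,numpy as np
np.set_printoptions(precision=4,suppress=True)
s=telemetry.read_state();print(s['time_s'],s['position'],s['tcp_rot'],s['opening'])
for n in("side","top"):
    im=capture(n);cv2.imwrite(f"pics/{n}0.png",im[:,:,::-1]);i=camera_info(n);print(n,i['mtx'],i['cam_to_world'])
print(camera_info('wrist'))
E
```

```text
0.0 [0.1674 0.6014 0.2216] [[-0.9633  0.2684 -0.0009]
 [ 0.2684  0.9633 -0.002 ]
 [ 0.0004 -0.0022 -1.    ]] 1.0002575906440938
side [[365.701    0.     253.7312]
 [  0.     365.701  192.9063]
 [  0.       0.       1.    ]] [[-0.9755 -0.0906  0.2003  0.2364]
 [-0.219   0.322  -0.9211  1.1649]
 [ 0.019  -0.9424 -0.334   0.609 ]
 [ 0.      0.      0.      1.    ]]
top [[488.7379   0.     258.5873]
 [  0.     488.7379 188.2698]
 [  0.       0.       1.    ]] [[ 0.3657 -0.7426  0.5611 -0.7525]
 [-0.9307 -0.2892  0.2239 -0.5941]
 [-0.004  -0.6041 -0.7969  1.9114]
 [ 0.      0.      0.      1.    ]]
{'mtx': array([[274.2734,   0.    , 253.7823],
       [  0.    , 274.2734, 193.4382],
       [  0.    ,   0.    ,   1.    ]]), 'T_tool_cam': array([[-0.0012, -0.9635, -0.2678,  0.0712],
       [ 1.    , -0.0012, -0.0002, -0.0023],
       [-0.0001, -0.2678,  0.9635, -0.1622],
       [ 0.    ,  0.    ,  0.    ,  1.    ]])}
```

View pics/side0.png

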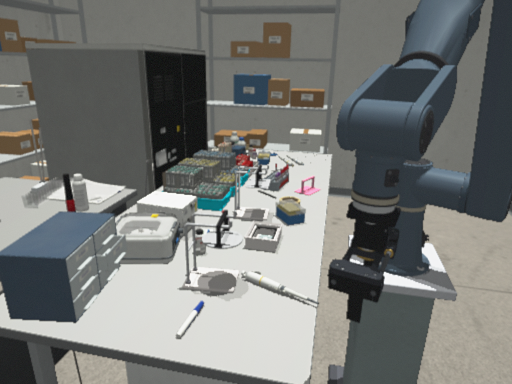

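View pics/top0.png

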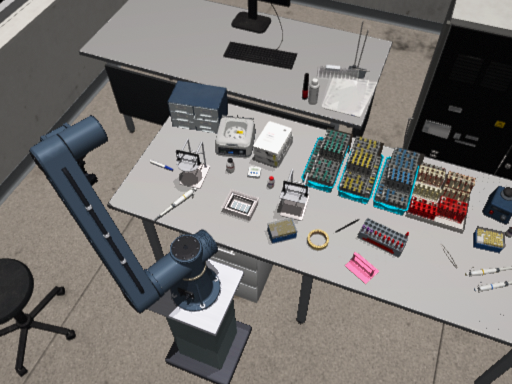

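The round cover hangs on the left stand (top image about 190,165). The rectangular one is on the right stand (293,195), and the dish looks to be near (240,205). I'll enlarge these.

Run:
```python
import cv2,numpy as np
t=cv2.imread("pics/top0.png");s=cv2.imread("pics/side0.png")
a=cv2.resize(t[165:250,210:325],(800,591),interpolation=cv2.INTER_CUBIC)
cv2.imwrite("pics/c_top.png",a)
b=cv2.resize(s[160:260,200:310],(660,600),interpolation=cv2.INTER_CUBIC)
cv2.imwrite("pics/c_side.png",b)
```

```text
(no output)
```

View pics/c_top.png

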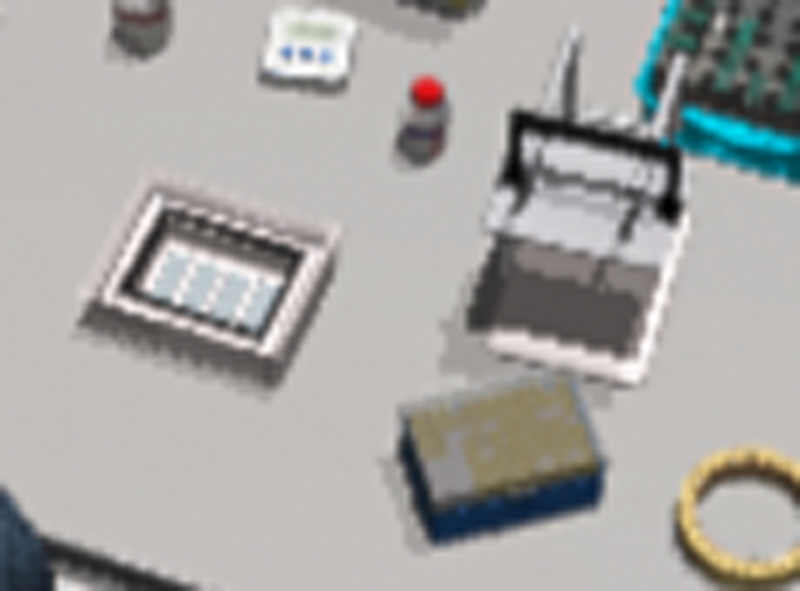

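View pics/c_side.png

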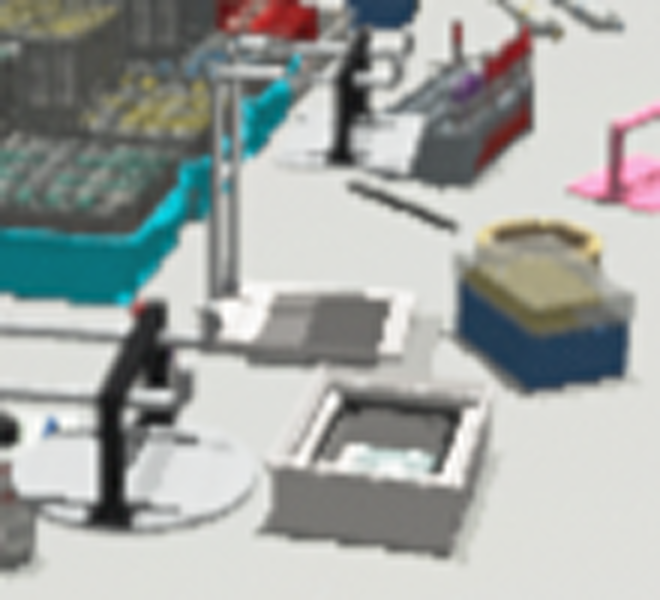

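The rectangular cover hangs on the right stand: in the top crop its bar runs from (515,118) to (683,160). The dish is the open frame around crop (210,270). I'll get rough positions by casting rays, then refine with the wrist camera.

```bash
cat > h.py <<'E'
from rig import telemetry, capture, camera_info, job, bot
import cv2,numpy as np
from scipy.spatial.transform import Rotation as R
np.set_printoptions(precision=4,suppress=True)
def cam(n,s=None):
    i=camera_info(n)
    if 'cam_to_world' in i: return i['mtx'],i['cam_to_world']
    T=np.eye(4);T[:3,:3]=s['tcp_rot'];T[:3,3]=s['position'];return i['mtx'],T@i['T_tool_cam']
def ray(px,z,K,T):
    d=T[:3,:3]@np.linalg.solve(K,[px[0],px[1],1.]);o=T[:3,3];return o+d*(z-o[2])/d[2]
def move(pos,yaw):
    """shift/turn units to reach a tool-down pose; yaw= world angle (deg) of the tool y axis"""
    s=telemetry.read_state();Rm=np.array(s['tcp_rot']);y=np.radians(yaw);best=None
    for k in(0,np.pi):
        ya=np.array([np.cos(y+k),np.sin(y+k),0]);Z=np.array([0,0,-1.]);Rt=np.column_stack([np.cross(ya,Z),ya,Z])
        rv=R.from_matrix(Rm.T@Rt).as_rotvec(degrees=True)
        if best is None or np.linalg.norm(rv)<np.linalg.norm(best): best=rv
    print('j6',s['joint_positions'],'pos',np.array(s['position']),'shift',Rm.T@(np.array(pos)-s['position'])/.15,'turn',best/360,'deg',best)
E
python3 - <<'E'
from h import *
K,T=cam('top');f=lambda x,y:(210+x/6.957,165+y/6.957)
for p,z in [((515,118),.209),((683,160),.209),((485,335),.01),((640,382),.01),((155,188),.047),((335,232),.047),((275,360),.047),((95,300),.047),((590,400),.06),((430,505),.06)]: print(p,ray(f(*p),z,K,T))
K,T=cam('side');g=lambda x,y:(200+x/6,160+y/6)
for p,z in [((345,375),.047),((490,390),.047),((445,480),.047),((275,460),.047),((240,285),.01),((415,292),.01),((385,360),.01),((360,35),.209)]: print('side',ray(g(*p),z,K,T))
E
```

```text
(515, 118) [ 0.5195 -0.2076  0.209 ]
(683, 160) [ 0.5263 -0.3172  0.209 ]
(485, 335) [ 0.4859 -0.2061  0.01  ]
(640, 382) [ 0.4878 -0.3156  0.01  ]
(155, 188) [0.494  0.0382 0.047 ]
(335, 232) [ 0.5041 -0.0902  0.047 ]
(275, 360) [ 0.3928 -0.0915  0.047 ]
(95, 300) [0.3937 0.0386 0.047 ]
(590, 400) [ 0.4301 -0.2971  0.06  ]
(430, 505) [ 0.3181 -0.2283  0.06  ]
side [ 0.4871 -0.065   0.047 ]
side [ 0.3959 -0.0663  0.047 ]
side [0.4023 0.0614 0.047 ]
side [0.501  0.0615 0.047 ]
side [ 0.6118 -0.2833  0.01  ]
side [ 0.4852 -0.3039  0.01  ]
side [ 0.4826 -0.1773  0.01  ]
side [ 0.5249 -0.2733  0.209 ]
```

carry_out(
  deltas=[
    [[-0.08,-0.06,-0.1,0,0,0.017,-1],[-0.18,-0.12,-0.2,0,0,0.034,-1],[-0.28,-0.18,-0.3,0,0,0.051,-1],[-0.38,-0.24,-0.4,0,0,0.068,-1],[-0.48,-0.3,-0.5,0,0,0.085,-1],[-0.58,-0.36,-0.6,0,0,0.102,-1],[-0.68,-0.42,-0.7,0,0,0.119,-1],[-0.78,-0.48,-0.8,0,0,0.136,-1],[-0.88,-0.54,-0.83,0,0,0.153,-1],[-0.98,-0.6,-0.85,0,0,0.17,-1]],
  ],
)

```text
time_s: 0.93
position: [0.2859, 0.4754, 0.351]
tcp_rot: [[-0.224, 0.975, 0.001], [0.975, 0.224, 0.001], [0.001, 0.001, -1.0]]
force: [0.3, -0.6, -0.3]
opening: 0.999
grasp_force: 0.0
```

```bash
python3 -c "
from h import *
move([.37,.35,.35],0);move([.46,-.1,.33],0)"
```

```text
j6 [47.4413 17.4449 82.2877 -0.0002 80.1753 34.5108] pos [0.2859 0.4754 0.351 ] shift [-0.9406  0.3596  0.0064] turn [ 0.0002 -0.0002  0.0359] deg [ 0.0699 -0.0604 12.9305]
j6 [47.4413 17.4449 82.2877 -0.0002 80.1753 34.5108] pos [0.2859 0.4754 0.351 ] shift [-3.9989  0.2729  0.1369] turn [ 0.0002 -0.0002  0.0359] deg [ 0.0699 -0.0604 12.9305]
```

carry_out(
  deltas=[
    [[-0.1,0.05,0,0,0,0.004,-1],[-0.2,0.1,0,0,0,0.008,-1],[-0.3,0.15,0,0,0,0.012,-1],[-0.4,0.2,0,0,0,0.016,-1],[-0.5,0.25,0,0,0,0.02,-1],[-0.6,0.3,0,0,0,0.024,-1],[-0.7,0.35,0,0,0,0.028,-1],[-0.8,0.4,0,0,0,0.032,-1],[-0.9,0.45,0,0,0,0.036,-1],[-1,0.5,0,0,0,0.036,-1]],
  ],
)

```text
time_s: 1.77
position: [0.3926, 0.3462, 0.3496]
tcp_rot: [[-0.004, 1.0, -0.001], [1.0, 0.004, -0.001], [-0.001, -0.001, -1.0]]
force: [1.0, 0.0, -0.1]
opening: 0.998
grasp_force: 0.0
```

carry_out(
  deltas=[
    [[-0.1,0.04,0,0,0,0,-1],[-0.2,0.08,0,0,0,0,-1],[-0.3,0.12,0,0,0,0,-1],[-0.4,0.16,0,0,0,0,-1],[-0.5,0.2,0,0,0,0,-1],[-0.6,0.24,0,0,0,0,-1],[-0.7,0.28,0,0,0,0,-1],[-0.8,0.32,0,0,0,0,-1],[-0.9,0.36,0,0,0,0,-1],[-1,0.4,0,0,0,0,-1]],
  ],
)

```text
time_s: 2.6
position: [0.4531, 0.1965, 0.3497]
tcp_rot: [[-0.005, 1.0, -0.001], [1.0, 0.005, -0.0], [-0.0, -0.001, -1.0]]
force: [-0.8, 0.8, 0.5]
opening: 1.0
grasp_force: 0.0
```

carry_out(
  deltas=[
    [[-0.1,0,0,0,0,0,-1],[-0.2,0,0,0,0,0,-1],[-0.3,0,0,0,0,0,-1],[-0.4,0,0,0,0,0,-1],[-0.5,0,0,0,0,0,-1],[-0.6,0,0,0,0,0,-1],[-0.7,0,0,0,0,0,-1],[-0.8,0,0,0,0,0,-1],[-0.9,0,0,0,0,0,-1],[-1,0,0,0,0,0,-1]],
  ],
)

```text
time_s: 3.43
position: [0.4535, 0.0466, 0.3497]
tcp_rot: [[-0.005, 1.0, -0.001], [1.0, 0.005, 0.0], [0.0, -0.001, -1.0]]
force: [0.1, 0.3, -0.4]
opening: 0.999
grasp_force: 0.0
```

Run:
```python
from h import *
s=telemetry.read_state();im=capture('wrist');cv2.imwrite('pics/w1.png',im[:,:,::-1])
np.save('w1.npy',cam('wrist',s)[1])
move([.45,-.1,.33],0)
cv2.imwrite('pics/w1b.png',cv2.resize(im[:,:,::-1],(800,600),interpolation=cv2.INTER_CUBIC))
```

```text
j6 [-8.3993  8.5378 94.6651 -0.1546 76.8265 -8.5552] pos [0.4538 0.0444 0.3497] shift [-0.9622 -0.0283  0.1336] turn [-0.0001  0.0004  0.0005] deg [-0.0513  0.1446  0.1912]
```

View pics/w1b.png

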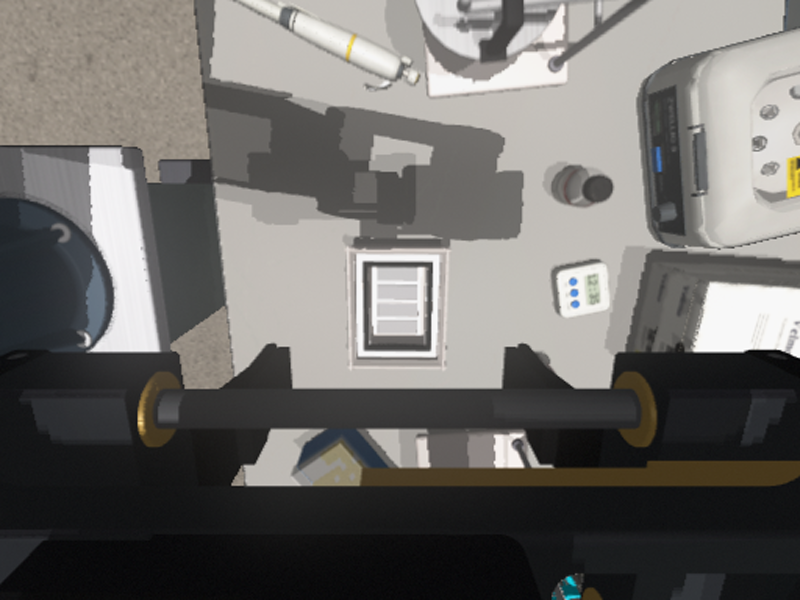

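The wrist view shows the dish at enlarged pixels 347–449 by 247–368, nearly axis-parallel with the tool. The gripper hides the rectangular stand. I'll measure the dish from its edges.

Run:
```python
from h import *
im=cv2.imread('pics/w1.png');g=cv2.cvtColor(im,cv2.COLOR_BGR2GRAY)
print('col',list(zip(range(218,294),g[185:205,218:294].mean(0).astype(int))))
print('row',list(zip(range(150,240),g[150:240,240:270].mean(1).astype(int))))
K=camera_info('wrist')['mtx'];T=np.load('w1.npy')
c=im[150:245,210:300];cv2.imwrite('pics/d1.png',cv2.resize(c,None,fx=6.3,fy=6.3,interpolation=cv2.INTER_NEAREST))
```

```text
col [(218, np.int64(192)), (219, np.int64(192)), (220, np.int64(192)), (221, np.int64(185)), (222, np.int64(190)), (223, np.int64(219)), (224, np.int64(190)), (225, np.int64(168)), (226, np.int64(167)), (227, np.int64(137)), (228, np.int64(231)), (229, np.int64(245)), (230, np.int64(245)), (231, np.int64(245)), (232, np.int64(170)), (233, np.int64(83)), (234, np.int64(79)), (235, np.int64(91)), (236, np.int64(114)), (237, np.int64(140)), (238, np.int64(233)), (239, np.int64(245)), (240, np.int64(246)), (241, np.int64(222)), (242, np.int64(209)), (243, np.int64(211)), (244, np.int64(212)), (245, np.int64(212)), (246, np.int64(212)), (247, np.int64(212)), (248, np.int64(211)), (249, np.int64(212)), (250, np.int64(212)), (251, np.int64(212)), (252, np.int64(211)), (253, np.int64(210)), (254, np.int64(210)), (255, np.int64(210)), (256, np.int64(210)), (257, np.int64(210)), (258, np.int64(211)), (259, np.int64(210)), (260, np.int64(210)), (261, np.int64(210)), (262, np.int64(210)), (263, np.int64(210)), (264, np.int64(210)), (265, np.int64(210)), (266, np.int64(210)), (267, np.int64(228))
[... 1844 characters left out ...]
, (208, np.int64(208)), (209, np.int64(208)), (210, np.int64(208)), (211, np.int64(207)), (212, np.int64(208)), (213, np.int64(221)), (214, np.int64(189)), (215, np.int64(108)), (216, np.int64(104)), (217, np.int64(101)), (218, np.int64(101)), (219, np.int64(95)), (220, np.int64(77)), (221, np.int64(67)), (222, np.int64(72)), (223, np.int64(80)), (224, np.int64(142)), (225, np.int64(232)), (226, np.int64(245)), (227, np.int64(243)), (228, np.int64(180)), (229, np.int64(103)), (230, np.int64(146)), (231, np.int64(164)), (232, np.int64(157)), (233, np.int64(159)), (234, np.int64(185)), (235, np.int64(214)), (236, np.int64(195)), (237, np.int64(189)), (238, np.int64(189)), (239, np.int64(189))]
```

View pics/d1.png

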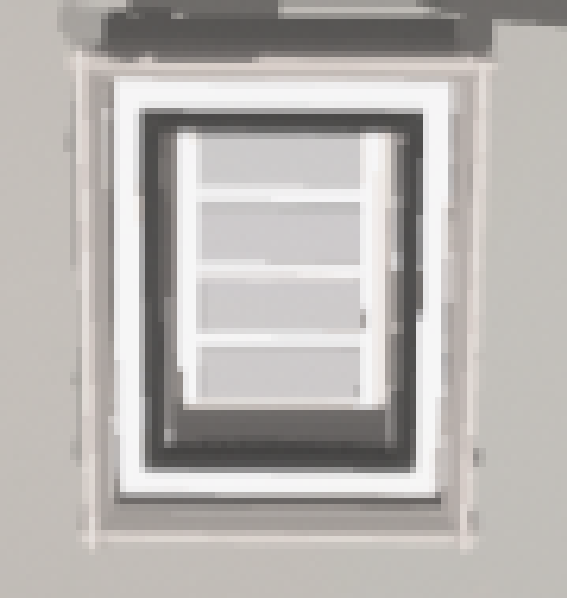

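The crop shows the flared outer rim with corners near (82,62), (490,62), (468,545) and (90,545). The bright ledge band sits inside it, with corners near (115,80), (450,80), (440,495) and (118,495).

Run:
```python
from h import *
K=camera_info('wrist')['mtx'];T=np.load('w1.npy');f=lambda c:(210+c[0]/6.3-.5,150+c[1]/6.3-.5)
for z,Q in((.047,[(80,62),(491,62),(469,542),(89,542)]),(.03,[(114,80),(450,80),(441,495),(118,495)])):
    P=np.array([ray(f(q),z,K,T) for q in Q])[:,:2]
    print(P,'c',P.mean(0)); e=[P[1]-P[0],P[2]-P[1],P[3]-P[2],P[0]-P[3]]
    print([np.round((np.linalg.norm(v)*1e3,np.degrees(np.arctan2(v[1],v[0]))),1).tolist() for v in e])
# cover bar from the two fixed views: triangulate ends
```

```text
[[ 0.4008  0.0481]
 [ 0.5118  0.0484]
 [ 0.5104 -0.092 ]
 [ 0.3996 -0.0924]] c [ 0.4557 -0.022 ]
[[110.9, 0.2], [140.4, -90.5], [110.8, -179.8], [140.4, 89.5]]
[[ 0.4083  0.0405]
 [ 0.5025  0.0408]
 [ 0.5036 -0.0844]
 [ 0.4067 -0.0847]] c [ 0.4553 -0.0219]
[[94.3, 0.2], [125.2, -89.5], [96.9, -179.8], [125.2, 89.3]]
```

carry_out(
  deltas=[
    [[-0.1,0.04,-0.02,0,0,0,-1],[-0.2,0.08,-0.04,0,0,0,-1],[-0.3,0.12,-0.06,0,0,0,-1],[-0.4,0.16,-0.08,0,0,0,-1],[-0.5,0.2,-0.1,0,0,0,-1],[-0.6,0.24,-0.12,0,0,0,-1],[-0.7,0.28,-0.14,0,0,0,-1],[-0.8,0.32,-0.16,0,0,0,-1],[-0.9,0.36,-0.18,0,0,0,-1],[-1,0.4,-0.2,0,0,0,-1]],
  ],
)

```text
time_s: 4.32
position: [0.515, -0.1033, 0.3801]
tcp_rot: [[-0.005, 1.0, -0.0], [1.0, 0.005, 0.0], [0.0, -0.0, -1.0]]
force: [1.4, 0.2, 0.1]
opening: 0.999
grasp_force: 0.0
```

carry_out(
  deltas=[
    [[-0.12,0,0,0,0,0,-1],[-0.24,0,0,0,0,0,-1],[-0.36,0,0,0,0,0,-1],[-0.48,0,0,0,0,0,-1],[-0.6,0,0,0,0,0,-1],[-0.72,0,0,0,0,0,-1],[-0.84,0,0,0,0,0,-1],[-0.96,0,0,0,0,0,-1],[-1,0,0,0,0,0,-1],[-1,0,0,0,0,0,-1]],
  ],
)

```text
time_s: 5.15
position: [0.5153, -0.2541, 0.3796]
tcp_rot: [[-0.002, 1.0, -0.0], [1.0, 0.002, 0.0], [0.0, -0.0, -1.0]]
force: [0.9, 0.6, -0.2]
opening: 1.004
grasp_force: 0.0
```

Run:
```python
from h import *
s=telemetry.read_state();im=capture('wrist');cv2.imwrite('pics/w2.png',im[:,:,::-1])
np.save('w2.npy',cam('wrist',s)[1]);print(s['time_s'],s['position'])
cv2.imwrite('pics/w2b.png',cv2.resize(im[20:230,150:410,::-1],(780,630-30),interpolation=cv2.INTER_CUBIC))
```

```text
5.15 [ 0.5153 -0.2541  0.3796]
```

View pics/w2b.png

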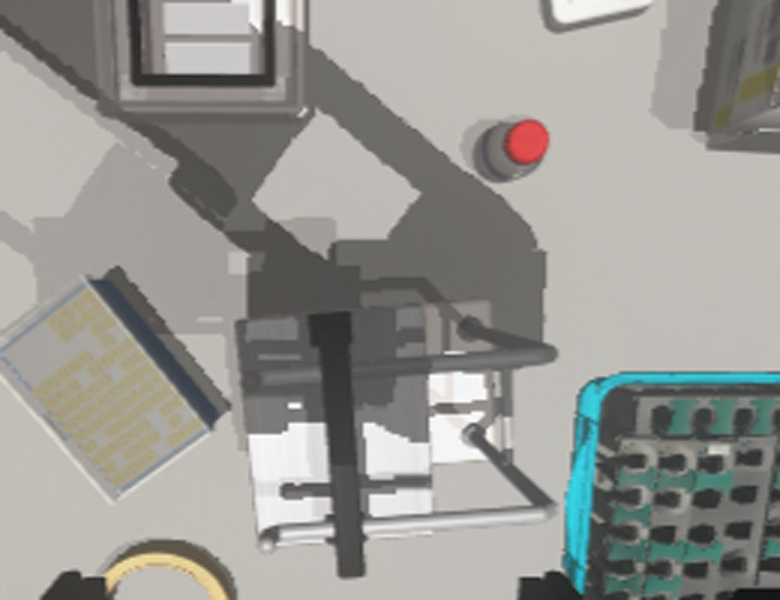

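The view shows the bar from crop (330,312) to (350,577), prong tips at (252,381) and (268,540), and uprights at (553,355) and (553,508). I'll fit the bar's edges.

Run:
```python
from h import *
im=cv2.imread('pics/w2.png');g=cv2.cvtColor(im,cv2.COLOR_BGR2GRAY);K=camera_info('wrist')['mtx'];T=np.load('w2.npy')
for r in range(126,226,3):
    row=g[r,248:282]; print(r,row.tolist()) if r%12==0 else None
m=(g<58).astype(np.uint8);m[:, :250]=0;m[:,280:]=0;m[:126]=0;m[224:]=0
n,l,st,_=cv2.connectedComponentsWithStats(m);k=1+st[1:,4].argmax();m=(l==k)
mid=[];
for r in range(135,222,6):
    c=np.where(m[r])[0]
    if len(c): a,b=ray((c[0]-.5,r),.209,K,T),ray((c[-1]+.5,r),.209,K,T);print(r,c[0],c[-1],a[:2],b[:2])
ys=np.where(m.any(1))[0];print(ys[0],ys[-1],ray((260,ys[0]-.5),.209,K,T),ray((266,ys[-1]+.5),.209,K,T))
f=lambda x,y:(150+x/3-.5,20+y/2.857-.5)
for p,z in(((252,381),.216),((268,540),.216),((553,355),.196),((553,508),.196)):print(p,ray(f(*p),z,K,T))
```

```text
132 [116, 97, 87, 87, 71, 54, 49, 50, 49, 49, 49, 49, 48, 48, 49, 49, 48, 49, 54, 79, 88, 87, 87, 87, 87, 87, 87, 87, 88, 88, 88, 89, 89, 89]
144 [115, 114, 97, 87, 88, 89, 89, 88, 73, 57, 52, 53, 53, 53, 53, 52, 51, 53, 61, 83, 87, 89, 89, 89, 89, 89, 88, 89, 88, 90, 89, 90, 90, 90]
156 [92, 91, 90, 90, 89, 89, 90, 90, 90, 71, 56, 56, 56, 56, 56, 57, 56, 56, 57, 73, 88, 90, 90, 91, 90, 90, 92, 91, 91, 91, 91, 90, 93, 116]
168 [242, 244, 243, 242, 229, 221, 221, 222, 223, 221, 142, 70, 60, 61, 61, 60, 61, 61, 60, 61, 111, 123, 123, 223, 239, 238, 238, 179, 131, 131, 127, 125, 125, 126]
180 [239, 239, 242, 241, 226, 219, 218, 217, 220, 220, 216, 140, 72, 66, 66, 66, 66, 66, 67, 67, 72, 112, 123, 123, 222, 239, 238, 238, 237, 237, 237, 236, 235, 237]
192 [116, 115, 116, 118, 117, 116, 101, 93, 93, 95, 95, 93, 79, 77, 83, 84, 81, 81, 80, 80, 78, 76, 112, 124, 123, 132, 136, 137, 137, 136, 136, 136, 136, 136]
204 [146, 149, 152, 154, 157, 160, 163, 166, 169, 172, 175, 177, 181, 116, 77, 82, 82, 80, 80, 79, 79, 74, 113, 206, 227, 230, 231, 234, 234, 235, 235, 234, 233, 232]
216 [192, 191, 191, 191, 191, 191, 191, 191, 191, 192, 192, 191, 192, 191, 121, 76, 79, 79, 79, 77, 77, 76, 72, 133, 179, 191, 191, 191, 190, 191, 191, 191, 191, 192]
135 254 266 [ 0.5162 -0.2039] [ 0.5316 -0.2039]
141 257 265 [ 0.5198 -0.211 ] [ 0.5305 -0.2109]
147 257 265 [ 0.5198 -0.2181] [ 0.5306 -0.2181]
153 258 266 [ 0.521  -0.2253] [ 0.5319 -0.2253]
159 261 261 [ 0.5247 -0.2325] [ 0.5259 -0.2325]
129 159 [ 0.5238 -0.1964  0.209 ] [ 0.5314 -0.2331  0.209 ]
(252, 381) [ 0.4925 -0.2243  0.216 ]
(268, 540) [ 0.4979 -0.2937  0.216 ]
(553, 355) [ 0.6163 -0.2153  0.196 ]
(553, 508) [ 0.6218 -0.2848  0.196 ]
```

Run:
```python
from h import *
K=camera_info('wrist')['mtx'];T=np.load('w2.npy')
P=np.array([ray(p,.209,K,T) for p in((261.5,144),(264.2,180),(266.6,216))])[:,:2];print(P)
d=P[2]-P[0];print('bar yaw',np.degrees(np.arctan2(d[0],-d[1])))
for p in((261,136.5),(267,221.5)):print('end',ray(p,.209,K,T))
im=cv2.imread('pics/w2.png');print(im[128:146,261].mean(1).astype(int),im[214:228,266].mean(1).astype(int))
move([.523,-.262,.1855],4.2)
```

```text
[[ 0.5258 -0.2145]
 [ 0.5295 -0.2587]
 [ 0.5331 -0.3062]]
bar yaw 4.596400744648522
end [ 0.5251 -0.2057  0.209 ]
end [ 0.5338 -0.3138  0.209 ]
[82 58 49 48 48 48 48 50 49 50 50 51 51 51 51 51 53 52] [ 78  77  78  78  78  76  77  82 138 189 190 188 189 188]
j6 [-37.3054  18.1441  76.8529   0.033   85.0632 -37.5019] pos [ 0.5152 -0.2528  0.3797] shift [-0.0628  0.0521  1.2947] turn [-0.0001 -0.0002 -0.0111] deg [-0.0255 -0.0636 -4.0063]
```

carry_out(
  deltas=[
    [[-0.01,0.03,0.06,0,0,-0.004,-1],[-0.02,0.06,0.12,0,0,-0.008,-1],[-0.03,0.09,0.2,0,0,-0.012,-1],[-0.04,0.095,0.28,0,0,-0.012,-1],[-0.04,0.095,0.36,0,0,-0.012,-1],[-0.04,0.095,0.44,0,0,-0.012,-1],[-0.04,0.095,0.52,0,0,-0.012,-1],[-0.04,0.095,0.6,0,0,-0.012,-1],[-0.04,0.095,0.66,0,0,-0.012,-1],[-0.04,0.095,0.7,0,0,-0.012,-1]],
  ],
)

```text
time_s: 6.03
position: [0.5292, -0.2572, 0.2728]
tcp_rot: [[-0.082, 0.997, -0.003], [0.997, 0.082, 0.002], [0.002, -0.002, -1.0]]
force: [-0.2, 0.3, 0.3]
opening: 1.003
grasp_force: 0.0
```

```bash
python3 -c "
from h import *
move([.5295,-.259,.1855],4.5);move([.5295,-.259,.1855],4.5)"
```

```text
j6 [-36.7992  24.3949  83.9288   0.0045  71.864  -41.484 ] pos [ 0.5292 -0.2572  0.2728] shift [-0.0133  0.0025  0.5819] turn [-0.0004 -0.0004  0.0005] deg [-0.138  -0.1273  0.1835]
j6 [-36.7992  24.3949  83.9288   0.0045  71.864  -41.484 ] pos [ 0.5292 -0.2572  0.2728] shift [-0.0133  0.0025  0.5819] turn [-0.0004 -0.0004  0.0005] deg [-0.138  -0.1273  0.1835]
```

carry_out(
  deltas=[
    [[-0.01,0,0.08,0,0,0,-1],[-0.01,0,0.16,0,0,0,-1],[-0.01,0,0.24,0,0,0,-1],[-0.01,0,0.32,0,0,0,-1],[-0.01,0,0.4,0,0,0,-1],[-0.01,0,0.46,0,0,0,-1],[-0.01,0,0.52,0,0,0,-1],[-0.01,0,0.56,0,0,0,-1],[-0.01,0,0.585,0,0,0,-1],[-0.01,0,0.585,0,0,0,-1]],
  ],
)

```text
time_s: 6.87
position: [0.5295, -0.2596, 0.1865]
tcp_rot: [[-0.08, 0.997, -0.001], [0.997, 0.08, 0.001], [0.001, -0.001, -1.0]]
force: [-0.3, 0.3, -0.3]
opening: 1.002
grasp_force: 0.0
```

carry_out(
  deltas=[
    [[0,0,0,0,0,0,1],[0,0,0,0,0,0,1],[0,0,0,0,0,0,1],[0,0,0,0,0,0,1],[0,0,0,0,0,0,1],[0,0,0,0,0,0,1],[0,0,0,0,0,0,1],[0,0,0,0,0,0,1],[0,0,0,0,0,0,1],[0,0,0,0,0,0,1]],
  ],
)

```text
time_s: 7.7
position: [0.5297, -0.2598, 0.1873]
tcp_rot: [[-0.08, 0.997, -0.0], [0.997, 0.08, 0.0], [0.0, -0.0, -1.0]]
force: [0.2, 0.0, 0.5]
opening: 0.329
grasp_force: 0.0
```

carry_out(
  deltas=[
    [[0,0,0,0,0,0,1],[0,0,0,0,0,0,1],[0,0,0,0,0,0,1],[0,0,0,0,0,0,1],[0,0,0,0,0,0,1],[0,0,0,0,0,0,1],[0,0,0,0,0,0,1],[0,0,0,0,0,0,1],[0,0,0,0,0,0,1],[0,0,0,0,0,0,1]],
  ],
)

```text
time_s: 8.53
position: [0.5295, -0.2598, 0.1873]
tcp_rot: [[-0.08, 0.997, -0.0], [0.997, 0.08, 0.0], [0.0, -0.0, -1.0]]
force: [-1.0, 0.3, 0.8]
opening: 0.131
grasp_force: 30.0
```

carry_out(
  deltas=[
    [[0,0,-0.02,0,0,0,1],[0,0,-0.04,0,0,0,1],[0,0,-0.06,0,0,0,1],[0,0,-0.09,0,0,0,1],[0,0,-0.12,0,0,0,1],[0,0,-0.15,0,0,0,1],[0,0,-0.18,0,0,0,1],[0,0,-0.2,0,0,0,1],[0,0,-0.2,0,0,0,1],[0,0,-0.2,0,0,0,1]],
  ],
)

```text
time_s: 9.37
position: [0.5298, -0.2599, 0.2176]
tcp_rot: [[-0.08, 0.997, 0.0], [0.997, 0.08, -0.0], [-0.0, 0.0, -1.0]]
force: [0.0, 0.3, -2.4]
opening: 0.132
grasp_force: 30.0
```

Run:
```python
from h import *
im=capture('side');cv2.imwrite('pics/s2.png',cv2.resize(im[140:240,190:310,::-1],(720,600),interpolation=cv2.INTER_CUBIC))
s=telemetry.read_state();print(s['force'],s['moment'],s['position'])
```

```text
[-0.2229  0.5653 -1.2881] [-0.1018  0.0209  0.0264] [ 0.5296 -0.2597  0.2173]
```

View pics/s2.png

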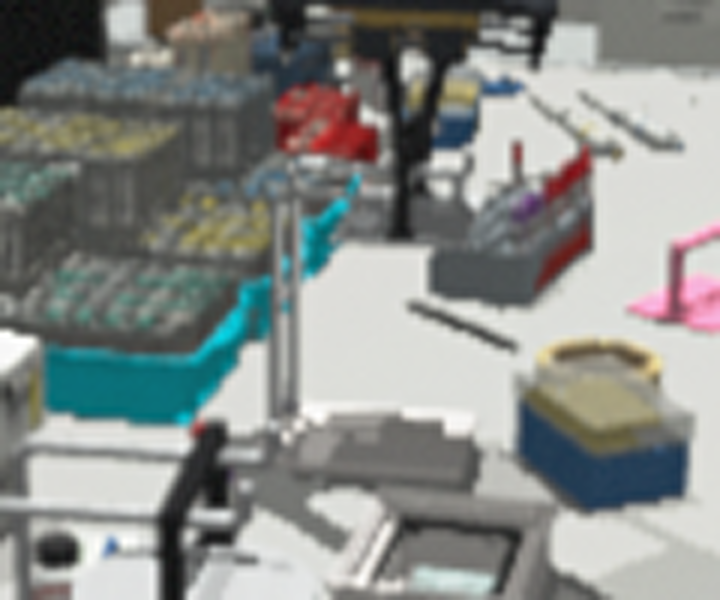

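The cover hangs level from the gripper, clear of the prongs (bar bottom at crop about (400,235)). Next I pull it out towards the tips.

carry_out(
  deltas=[
    [[0,-0.04,0,0,0,0,1],[0,-0.12,0,0,0,0,1],[0,-0.2,0,0,0,0,1],[0,-0.29,0,0,0,0,1],[0,-0.38,0,0,0,0,1],[0,-0.47,0,0,0,0,1],[0,-0.56,0,0,0,0,1],[0,-0.65,0,0,0,0,1],[0,-0.72,0,0,0,0,1],[0,-0.75,0,0,0,0,1]],
  ],
)

```text
time_s: 10.25
position: [0.4158, -0.2684, 0.2171]
tcp_rot: [[-0.079, 0.997, -0.001], [0.997, 0.079, 0.001], [0.001, -0.001, -1.0]]
force: [1.1, 0.5, -2.1]
opening: 0.136
grasp_force: 30.0
```

carry_out(
  deltas=[
    [[0.05,0,0,0,0,0.002,1],[0.15,0,0,0,0,0.004,1],[0.25,0,0,0,0,0.006,1],[0.36,0,0,0,0,0.008,1],[0.48,0,0,0,0,0.01,1],[0.6,0,0,0,0,0.012,1],[0.7,0,0,0,0,0.012,1],[0.8,0,0,0,0,0.012,1],[0.9,0,0,0,0,0.012,1],[1,0,0,0,0,0.012,1]],
  ],
)

```text
time_s: 11.08
position: [0.406, -0.1181, 0.2174]
tcp_rot: [[-0.004, 1.0, 0.001], [1.0, 0.004, 0.0], [0.0, 0.001, -1.0]]
force: [0.4, 0.5, -1.3]
opening: 0.135
grasp_force: 30.0
```

```bash
python3 -c "
from h import *
move([.4555,-.022,.18],0)"
```

```text
j6 [-31.4549  15.1184 110.0689   0.0354  54.7721 -31.7314] pos [ 0.406  -0.1181  0.2174] shift [0.6389 0.3326 0.2498] turn [ 0.0001 -0.      0.0007] deg [ 0.0498 -0.0033  0.2561]
```

carry_out(
  deltas=[
    [[0.05,0.03,0,0,0,0,1],[0.12,0.07,0,0,0,0,1],[0.2,0.11,0.02,0,0,0,1],[0.3,0.16,0.1,0,0,0,1],[0.4,0.21,0.2,0,0,0,1],[0.5,0.26,0.3,0,0,0,1],[0.58,0.3,0.4,0,0,0,1],[0.64,0.33,0.5,0,0,0.001,1],[0.64,0.33,0.55,0,0,0.001,1],[0.64,0.33,0.57,0,0,0.001,1]],
  ],
)

```text
time_s: 11.92
position: [0.4547, -0.0226, 0.1306]
tcp_rot: [[-0.0, 1.0, -0.002], [1.0, 0.0, 0.0], [0.0, -0.002, -1.0]]
force: [0.0, 0.2, -2.0]
opening: 0.137
grasp_force: 30.0
```

Run:
```python
from h import *
s=telemetry.read_state();im=capture('wrist');cv2.imwrite('pics/w3.png',im[:,:,::-1])
np.save('w3.npy',cam('wrist',s)[1]);move([.4555,-.022,.13],0)
cv2.imwrite('pics/w3b.png',cv2.resize(im[80:230,150:350,::-1],(800,600),interpolation=cv2.INTER_CUBIC))
```

```text
j6 [-17.0064  26.2544 111.0489  -0.019   42.7957 -16.9424] pos [ 0.4545 -0.023   0.1308] shift [0.0067 0.0068 0.0055] turn [-0.0003 -0.     -0.0001] deg [-0.0984 -0.0165 -0.05  ]
```

View pics/w3b.png

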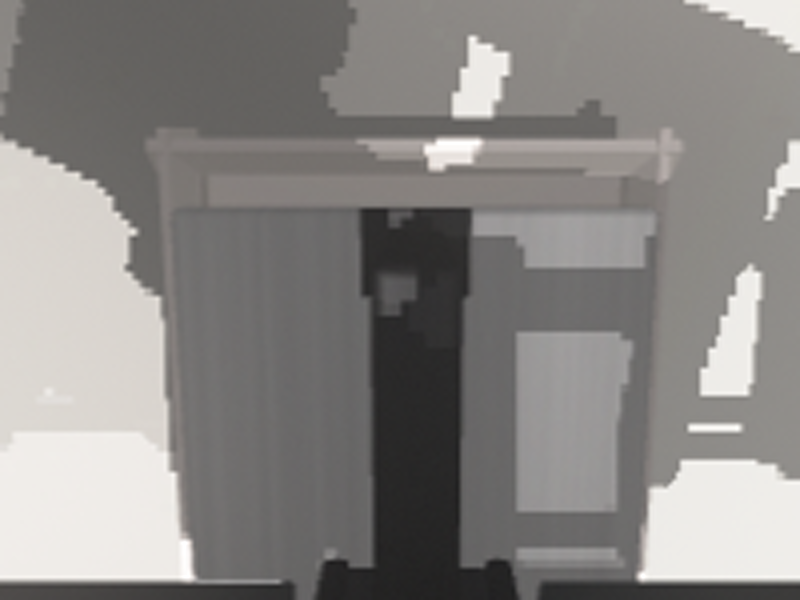

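The plate's near edge spans crop x 175–655 at row 208. The dish's outer rim behind it has corners at about (150,140) and (680,140).

Run:
```python
from h import *
K=camera_info('wrist')['mtx'];T=np.load('w3.npy');f=lambda c:(150+c[0]/4-.5,80+c[1]/4-.5)
for p,z in(((175,208),.0885),((655,208),.0885),((191,575),.0885),((638,575),.0885),((150,138),.047),((681,138),.047),((205,175),.034),((623,175),.034)):print(p,ray(f(p),z,K,T))
im=cv2.imread('pics/w3.png').mean(2).astype(int)
print(im[118,186:206],im[118,305:325]);print(im[138,186:206],im[138,305:325]);print(im[108:140,210]);print(im[108:140,290])
```

```text
(175, 208) [0.4118 0.038  0.0885]
(655, 208) [0.4992 0.0379 0.0885]
(191, 575) [ 0.4107 -0.0335  0.0885]
(638, 575) [ 0.4998 -0.0336  0.0885]
(150, 138) [0.3983 0.0507 0.047 ]
(681, 138) [0.5127 0.0506 0.047 ]
(205, 175) [0.4073 0.0427 0.034 ]
(623, 175) [0.5029 0.0426 0.034 ]
[105 113 115 119 120 123 119 116 114 115 115 113 114 114 115 113 114 114
 114 113] [146 146 146 146 147 147 147 147 146 148 163 161 152 149 147 142 137 137
 136 137]
[104 104 103 104 113 124 121 111 111 113 113 112 110 111 113 112 112 112
 111 111] [156 157 158 155 154 153 152 151 135 121 124 130 134 135 135 136 135 136
 136 136]
[ 98  98  98  97  97  99 109 125 124 123 114 114 113 113 114 119 129 130
 129 129 129 129 128 120 102 107 110 111 110 111 111 111]
[134 103 103 103 102 103 122 166 166 162 146 146 146 144 117 121 130 131
 131 131 131 131 130 123 126 143 158 160 160 160 160 159]
```

carry_out(
  deltas=[
    [[0.007,0,0.03,0,0,0,1],[0.007,0.003,0.07,0,0,0,1],[0.007,0.003,0.11,0,0,0,1],[0.007,0.003,0.15,0,0,0,1],[0.007,0.003,0.18,0,0,0,1],[0.007,0.003,0.21,0,0,0,1],[0.007,0.003,0.24,0,0,0,1],[0.007,0.003,0.26,0,0,0,1],[0.007,0.003,0.28,0,0,0,1],[0.007,0.003,0.28,0,0,0,1]],
  ],
)

```text
time_s: 12.8
position: [0.4548, -0.0219, 0.0893]
tcp_rot: [[0.002, 1.0, -0.001], [1.0, -0.002, 0.0], [0.0, -0.001, -1.0]]
force: [-0.4, 0.8, -2.1]
opening: 0.132
grasp_force: 30.0
```

carry_out(
  deltas=[
    [[0,0,0.005,0,0,0,1],[0,0,0.01,0,0,0,1],[0,0,0.015,0,0,0,1],[0,0,0.02,0,0,0,1],[0,0,0.025,0,0,0,1],[0,0,0.03,0,0,0,1],[0,0,0.035,0,0,0,1],[0,0,0.04,0,0,0,1],[0,0,0.04,0,0,0,1],[0,0,0.04,0,0,0,1]],
  ],
)

```text
time_s: 13.63
position: [0.4551, -0.022, 0.0837]
tcp_rot: [[0.002, 1.0, -0.0], [1.0, -0.002, 0.0], [0.0, -0.0, -1.0]]
force: [-0.7, 0.5, -1.2]
opening: 0.136
grasp_force: 30.0
```

carry_out(
  deltas=[
    [[0,0,0.004,0,0,0,1],[0,0,0.008,0,0,0,1],[0,0,0.012,0,0,0,1],[0,0,0.016,0,0,0,1],[0,0,0.02,0,0,0,1],[0,0,0.024,0,0,0,1],[0,0,0.028,0,0,0,1],[0,0,0.032,0,0,0,1],[0,0,0.036,0,0,0,1],[0,0,0.036,0,0,0,1]],
  ],
)

```text
time_s: 14.47
position: [0.455, -0.0221, 0.0783]
tcp_rot: [[0.002, 1.0, -0.0], [1.0, -0.002, 0.0], [0.0, -0.0, -1.0]]
force: [-2.1, -0.9, 1.2]
opening: 0.133
grasp_force: 30.0
```

carry_out(
  deltas=[
    [[0,0,0.003,0,0,0,1],[0,0,0.006,0,0,0,1],[0,0,0.009,0,0,0,1],[0,0,0.012,0,0,0,1],[0,0,0.012,0,0,0,1],[0,0,0.012,0,0,0,1],[0,0,0.012,0,0,0,1],[0,0,0.012,0,0,0,1],[0,0,0.012,0,0,0,1],[0,0,0.012,0,0,0,1]],
  ],
)

```text
time_s: 15.3
position: [0.4549, -0.0221, 0.0773]
tcp_rot: [[0.001, 1.0, 0.0], [1.0, -0.001, -0.0], [-0.0, 0.0, -1.0]]
force: [-1.9, -1.4, 10.1]
opening: 0.135
grasp_force: 30.0
```

carry_out(
  deltas=[
    [[0,0,0.002,0,0,0,1],[0,0,0.004,0,0,0,1],[0,0,0.006,0,0,0,1],[0,0,0.008,0,0,0,1],[0,0,0.008,0,0,0,1],[0,0,0.008,0,0,0,1],[0,0,0.008,0,0,0,1],[0,0,0.008,0,0,0,1],[0,0,0.008,0,0,0,1],[0,0,0.008,0,0,0,1]],
  ],
)

```text
time_s: 16.13
position: [0.4549, -0.0221, 0.0772]
tcp_rot: [[0.001, 1.0, 0.001], [1.0, -0.001, -0.001], [-0.001, 0.001, -1.0]]
force: [-4.8, 0.9, 21.6]
opening: 0.132
grasp_force: 30.0
```

It stops hard at 21.6 N at the expected seat height. I'll relax the push, then release.

carry_out(
  deltas=[
    [[0,0,-0.005,0,0,0,1],[0,0,-0.01,0,0,0,1],[0,0,-0.013,0,0,0,1],[0,0,-0.013,0,0,0,1],[0,0,-0.013,0,0,0,0.6],[0,0,-0.013,0,0,0,0.4],[0,0,-0.013,0,0,0,0.2],[0,0,-0.013,0,0,0,0.2],[0,0,-0.013,0,0,0,0.2],[0,0,-0.013,0,0,0,0.2]],
  ],
)

```text
time_s: 16.97
position: [0.4552, -0.022, 0.0772]
tcp_rot: [[0.002, 1.0, 0.0], [1.0, -0.002, 0.0], [0.0, 0.0, -1.0]]
force: [0.8, 0.2, 0.3]
opening: 0.383
grasp_force: 0.0
```

carry_out(
  deltas=[
    [[0,0,0,0,0,0,0],[0,0,0,0,0,0,0],[0,0,0,0,0,0,0],[0,0,0,0,0,0,0],[0,0,-0.06,0,0,0,0],[0,0,-0.14,0,0,0,0],[0,0,-0.22,0,0,0,0],[0,0,-0.32,0,0,0,0],[0,0,-0.42,0,0,0,0],[0,0,-0.5,0,0,0,0]],
  ],
)

```text
time_s: 17.8
position: [0.4553, -0.0221, 0.154]
tcp_rot: [[0.002, 1.0, 0.001], [1.0, -0.002, -0.0], [-0.0, 0.001, -1.0]]
force: [0.2, 0.5, 0.3]
opening: 0.502
grasp_force: 0.0
```

carry_out(
  deltas=[
    [[0,0,-0.1,0,0,0,-1],[0,0,-0.2,0,0,0,-1],[0,0,-0.3,0,0,0,-1],[0,0,-0.4,0,0,0,-1],[0,0,-0.5,0,0,0,-1],[0,0,-0.6,0,0,0,-1],[0,0,-0.7,0,0,0,-1],[0,0,-0.8,0,0,0,-1],[0,0,-0.8,0,0,0,-1],[0,0,-0.8,0,0,0,-1]],
  ],
)

```text
time_s: 18.63
position: [0.4552, -0.0221, 0.2732]
tcp_rot: [[0.002, 1.0, 0.002], [1.0, -0.002, -0.001], [-0.001, 0.002, -1.0]]
force: [0.3, 0.6, -0.3]
opening: 0.987
grasp_force: 0.0
```

Run:
```python
from h import *
a=capture('side')[190:270,200:310,::-1];b=capture('wrist')[100:260,180:400,::-1]
cv2.imwrite('pics/f.png',np.vstack([cv2.resize(x,(412,300),interpolation=cv2.INTER_CUBIC) for x in(a,b)]))
```

```text
(no output)
```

View pics/f.png

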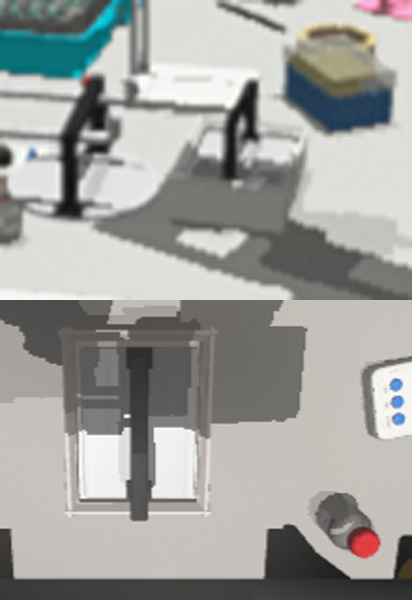

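The cover sits level inside the rim, with its handle upright at (138,430), and the round cover still hangs.

```bash
python3 -c "
from rig import job
print(job.hand_in())"
```

```text
the job is handed in; nothing more can be done
None
```

The rectangular cover is in the dish, pressed down at 21.6 N to a hard stop at the expected seat height; it looked level in the last pictures. I released it and handed the job in at about 19 s; the round cover still hangs, nothing else was touched, and no verdict came back.

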